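# Seat a picture frame in the framing jig and snap the hold-down clamp over centre

## Task

At the framing corner of the shop, push the wooden picture frame lying face down on the white jig board until it sits snug in the corner of the two fences, touching both. Then push the toggle clamp's handle over and down past its dead point until it snaps into lock by itself, with the rubber tip holding the frame down. Do it all by pushing: the frame stays flat on the board and is never lifted, and the other things on the jig and the table stay where they are.

Things in the scene. Friction and masses are not known exactly. Their poses are not given: they have to be found in the camera images.
- jig: Framing jig: white board 18 mm thick fixed flat on the table (top at z = 18 mm). Origin on its underside, x away from the robot, y left, z up, turned by the jig's yaw; it spans jig x -160 to 120, y -235 to 235 mm. Two fences 12 mm high: far fence with inner face at jig x = 85 mm (y -175 to 65), left fence with inner face at jig y = 45 mm (x -65 to 85, 18 mm thick). The clamp stands behind the left fence.
- fence_corner (a point): Inside corner where the inner faces of the two fences meet, on the board's top: jig (85, 45, 18) mm. Axes as the jig's.
- frame: The picture frame to clamp: brown wood, loose, face down, 150 mm (its x) by 200 mm (its y), 20 mm high, moulding 25 mm wide, brown backing set in it; 0.2 to 0.35 kg. Origin at the centre of its underside, axes within 8 degrees of the jig's. It starts 20 to 38 mm short of the far fence and 20 to 40 mm short of the left one. Fully home its centre is at jig (10, -55) mm.
- frame_corner (a point): The frame's far left lower corner, at (75, 100, 0) mm in the frame's axes; it goes to fence_corner.
- clamp_link (a joint): State of the toggle clamp: turn of the short link under the handle, in rad. 0 fully open, as it starts; the rubber tip meets the frame at about 0.82; the dead point is at 1.24, and about there the handle snaps over by itself to its stop, locked, at 1.45. Let go short of the dead point, the handle springs back.
- handle_pivot (a point): Pin that joins the clamp's handle to its arm. All the linkage moves in one upright plane of constant jig x (the x of this point; the clamp is bolted anywhere between jig x = -15 and 35 mm). The pin travels as the clamp closes: open at about jig y = 91 mm, 68 mm above the table; locked at about jig y = 67 mm, 73 mm above the table.
- handle_end (a point): Free end of the handle, on its centre line, 135 mm from handle_pivot, towards the jig's +y (away from the frame). The last 75 mm are a black grip 20 mm wide, 14 mm thick. Open, it rises 44 degrees (end at jig y 188, z 162 mm); locked, 4 degrees (end y 202, z 81). Pressing straight down at jig y of about 175 mm takes it over: about 8 N at first, at most about 20 N just before it snaps.
- clamp_spindle: Sprung spindle of the clamp with a flat rubber tip 19 mm across, on the arm 42 mm from the arm's pivot; origin on the arm, above the tip. The arm starts raised 56 degrees, the tip 75 mm above the table; it comes down over the left fence onto the frame's left side, at the clamp's jig x and jig y = 32 mm. Locked on the frame it gives 2 to 4 mm and presses with about 19 N.
- tin: Bystander: open metal tin of framer's points, 52 mm wide, 40 mm high, standing on the jig's near left part. Origin at the centre of its underside.
- sample: Bystander: dark L-shaped corner sample of moulding, 55 x 55 x 20 mm, lying on the jig's near left part beside the tin. Origin under its middle.
- hammer: Bystander: hammer, 250 mm long, lying on the table to the right of the jig. Origin under its middle.
- glue: Bystander: white glue bottle, 54 mm wide, 160 mm high, standing on the table to the right of the jig. Origin at the centre of its underside.
- tape: Bystander: ring of paper tape, 90 mm across, 24 mm high, on the table to the left. Origin at the centre of its underside.
- mug: Bystander: white mug, 80 mm wide, 80 mm high, on the table to the left. Origin at the centre of its underside.
Mind the look-alikes: they are no part of the job. What is shaped like the frame but purple or yellow is not meant.

How it is judged:
On the way, in this order (a step that is already met when the one before it is completed fails the run):
1. the frame sits home in the corner of both fences, flat on the board, while the clamp is still open (x of frame_corner in the frame of jig above 0.081 m and y of frame_corner in the frame of jig above 0.041 m and angle between the x axis of frame and the x axis of jig, either way round below 0.025 rad and height (world z) of frame below 0.021 m and value of joint clamp_link below 0.8 rad), for 0.2 s.
2. the clamp handle has snapped over its dead point and the rubber tip presses on the frame (value of joint clamp_link above 1.38 rad and contact force between clamp_spindle and frame above 8 N), for 0.2 s.
At the end, for the whole second after the job is handed in: The frame's far left corner is within 4 mm of both fences, its sides parallel to them within 0.025 rad and it lies flat on the board (underside below z = 21 mm, at rest); the clamp is locked past its dead point (clamp_link above 1.38 rad) with its rubber tip pressing on the frame with more than 8 N (all of step 2 and x of frame_corner in the frame of jig above 0.081 m and y of frame_corner in the frame of jig above 0.041 m and angle between the x axis of frame and the x axis of jig, either way round below 0.025 rad and height (world z) of frame below 0.021 m and linear speed of frame below 0.01 m/s); the robot touches nothing.
It fails at once if the picture frame is lifted or tipped off the board (height (world z) of frame above 0.026 m or angle between frame's own z axis and vertical above 0.08 rad).
It fails at once if another thing on the jig or the table is moved by more than 25 mm or tipped over (distance of any of tin, sample, hammer, glue, tape, mug from where it was at the start of the episode above 0.025 m or angle between any of tin, sample, hammer, glue, tape, mug's own z axis and vertical above 0.5 rad).
It also fails if it takes over 72 s, if anything falls off the work surface, if the arm or the gripper's body presses on something with over 40 N, if the wrist force passes 120 N, or if a joint passes its speed limit or range.

## Robot

A 7-joint arm with a two-finger parallel gripper is mounted at the origin on the work surface. World frame = base frame: x ahead of the robot, y to its left, z up, the work surface at z = 0. Lengths are in m, angles in rad, forces in N, time in s.
With the tool pointing down it reaches from about 0.425 to 1.025 m from the base axis. Payload 9.4 kg.
Tool frame: the origin (TCP) lies midway between the tips of the shut fingers; the grasp point (between the pads) lies 19 mm behind it; z points along the fingers, y is the line along which they close (so a half turn about z gives the same grasp; the last joint's range is limited). The gripper opens to 85 mm and grips with 20 to 120 N. Pads are 22 mm wide; open, the fingers measure 114 mm over their backs; the gripper's body (76 mm by 85 mm) begins 54 mm behind the grasp point. The pads swing forward as they close: fully open they stand 13 mm farther back than shut.
Start: joints at [-1.308, 0.599, -0.003, 1.599, 0.002, 0.943, -0.08], TCP at [0.242, 0.684, 0.231] pointing down, gripper open.
Joint ranges: [-2.57, 2.57], [-0.35, 1.97], [-1.29, 1.29], [0.11, 2.56], [-1.05, 4.19], [0.11, 1.86], [-2.63, 2.63]. Speed limits (rad/s): [2.22, 2.22, 3.01, 3.01, 3.14, 3.14, 3.14].

## Interface

Orientations are given as a unit quaternion [w, x, y, z].
In Python, from cell import ctrl gives the robot as it stands.
- The arm moves only by the tool apply_moves, never from a script. Its argument "rows" is one flat list of numbers, 6 for each row, row after row: the shift along the tool's x, y, z in mm, then the turn, a rotation vector about the tool's x, y, z in rad. A call has exactly 10 rows; each row is the pose to reach, as a shift and turn from the pose commanded when the call began, along the tool's axes at that moment; what a row does not reach only later rows make up. A row lasts 1/8 s, in which the tool goes at most 62.5 mm and 10.7 degrees, less where a joint would pass 70% of its speed; a pose out of reach is approached as far as the arm can. A call with a gripper value outside its range is refused whole. "grip" is the closure, from 0 (fully open) to 1 (shut), set as the call begins (left out, the last holds). The fingers move at their own pace and stop on an object; "newtons" is the grip in N (left out, the last holds). Time passes only in rows, so rows that repeat a pose let the fingers close, or fill a call up. It gives the time, the measured TCP pose, the force, the opening and the grip force at its end, in the units of the state.
- ctrl.sense(): the state, without advancing time (a new reading comes with each control period).
- ctrl.capture(name): name is "scene" or "top" or "wrist"; returns a dict with "image" (400x640x3 uint8, red, green, blue), "fx", "fy", "cx", "cy" (pixels), "cam_to_world" (4x4, takes a point from camera to world coordinates). Camera axes: x right, y up, looking along -z (the intrinsics and any distortion apply to the point x, -y, -z); pixel columns grow to the right and rows downward; lengths in m; the calibration is good to about 2 mm. A picture is of the moment at which its call begins. There is no depth.
- ctrl.finish_job(): hands the job in; it is judged then, once.
The state is a dict: "t": time; "q": joint angles; "dq": joint speeds; "joint_torque": joint torques, N m; "eef_pos": TCP position; "eef_rot": TCP orientation; "ft_force": force on the tool from outside, world axes, zero at the start; "moment": the same for the moment, N m; "opening": opening from 0.0 (shut) to 1.0 (fully open); "grip_force": force on a finger pad.
Only numpy, scipy, OpenCV 4.12 (cv2) and the standard library are available. Lean on these libraries where they do the work, as an engineer would, in place of code of your own. Each camera call takes 0.05 s, during which the arm holds its last target. There are 200 camera calls.

## Working session

There is one attempt and no reset: what is moved stays moved. The work goes in short steps, Python scripts to look and compute and a tool call to move; the robot and the scene stay as the last step left them, time stands still between calls to the robot, and variables do not carry over. Pictures are saved under pics/ and viewed, at most 10 in all, crops included, and the job is handed in when it is done.

Besides the shell and the picture viewer there is one more tool, called after "Emit:" in YAML: its name, and indented under it one key for each argument. apply_moves: Moves the arm, as the interface text tells. Its arguments: {"type":"object","properties":{"rows":{"type":"array","items":{"type":"number"}},"grip":{"type":"number"},"newtons":{"type":"number"}},"required":["rows"]}

```bash
mkdir -p pics
cat > h.py <<'E'
import numpy as np, cv2, pickle
from cell import ctrl
def cap(n,f):
    c=ctrl.capture(n); cv2.imwrite(f'pics/{f}.png',c['image'][:,:,::-1]); pickle.dump(c,open(f'pics/{f}.pkl','wb')); return c
def load(f): return pickle.load(open(f'pics/{f}.pkl','rb'))
def ray(c,u,v):
    T=np.array(c['cam_to_world']); d=np.array([(u-c['cx'])/c['fx'],-(v-c['cy'])/c['fy'],-1.]); return T[:3,3],T[:3,:3]@d
def onz(c,u,v,z):
    o,d=ray(c,u,v); return o+d*(z-o[2])/d[2]
def proj(c,p):
    T=np.array(c['cam_to_world']); q=T[:3,:3].T@(np.array(p)-T[:3,3]); return c['cx']+c['fx']*q[0]/-q[2], c['cy']-c['fy']*q[1]/-q[2]
E
python3 - <<'E'
from h import *
for n in ('top','scene'):
    c=cap(n,n+'0'); print(n,[k for k in c],c['fx'],c['cx'],c['cy'],np.round(c['cam_to_world'],3).tolist())
s=ctrl.sense(); print(s['eef_pos'],s['eef_rot'],s['t'])
E
```

```text
top ['image', 'fx', 'fy', 'cx', 'cy', 'cam_to_world'] 369.62748690781694 322.2766599372517 199.68722946034728 [[-0.01, 0.99, -0.143, 0.294], [-1.0, -0.011, -0.006, 0.014], [-0.008, 0.143, 0.99, 1.383], [0.0, 0.0, 0.0, 1.0]]
scene ['image', 'fx', 'fy', 'cx', 'cy', 'cam_to_world'] 466.9658589899019 323.9262091208913 195.62457652058927 [[0.467, -0.671, 0.575, 1.213], [0.884, 0.356, -0.302, -0.384], [-0.002, 0.65, 0.76, 1.103], [0.0, 0.0, 0.0, 1.0]]
[0.24153349 0.68312833 0.23050226] [-4.52400505e-05  1.69062142e-01  9.85605133e-01 -7.15997546e-04] 0.1
```

View pics/top0.png

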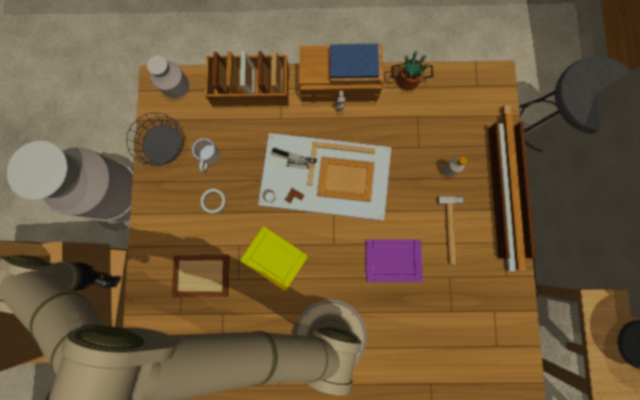

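View pics/scene0.png

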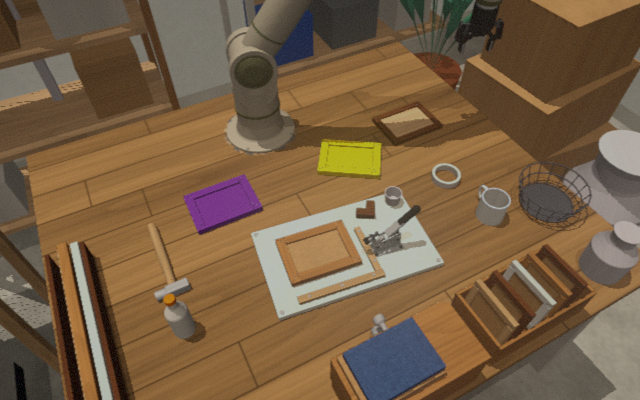

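The top view shows the jig at (325,177), with the frame at (346,180) and the clamp at (295,158). In the scene view the board spans about (253–440, 195–308), with the frame at (318,252) and the clamp handle running from (385,240) to (418,208).

Run:
```python
from h import *
for n,roi in (('scene0',(240,180,450,315)),('top0',(250,125,400,225))):
    c=load(n); im=c['image']; hsv=cv2.cvtColor(im,cv2.COLOR_RGB2HSV)
    x0,y0,x1,y1=roi
    R=np.zeros(im.shape[:2],np.uint8); R[y0:y1,x0:x1]=255
    m=cv2.inRange(hsv,(0,0,120),(180,70,255))&R
    m=cv2.morphologyEx(m,cv2.MORPH_OPEN,np.ones((3,3)))
    cs=max(cv2.findContours(m,cv2.RETR_EXTERNAL,cv2.CHAIN_APPROX_NONE)[0],key=cv2.contourArea)
    hull=cv2.convexHull(cs)[:,0]
    P=np.array([onz(c,u,v,.018)[:2] for u,v in hull],np.float32)
    r=cv2.minAreaRect(P*1000); print(n,'board',r,cv2.boxPoints(r).round(0).tolist())
    b=np.zeros_like(R); cv2.drawContours(b,[cs],-1,255,-1)
    b=cv2.convexHull(cs); B=np.zeros_like(R); cv2.fillConvexPoly(B,b,255)
    w=cv2.inRange(hsv,(5,90,60),(25,255,255))&cv2.erode(B,np.ones((5,5)))
    for q in cv2.findContours(w,cv2.RETR_EXTERNAL,cv2.CHAIN_APPROX_NONE)[0]:
        if cv2.contourArea(q)<40: continue
        P=np.array([onz(c,u,v,.034)[:2] for u,v in cv2.convexHull(q)[:,0]],np.float32)
        r=cv2.minAreaRect(P*1000); print('  wood',cv2.boundingRect(q),r,cv2.boxPoints(r).round(0).tolist())
c=load('scene0');cv2.imwrite('pics/s1.png',cv2.resize(c['image'][185:315,240:450,::-1],None,fx=3.8,fy=3.8,interpolation=cv2.INTER_CUBIC))
```

```text
scene0 board ((586.212890625, 10.815170288085938), (473.5217590332031, 283.5277404785156), 82.37074279785156) [[414.0, -205.0], [695.0, -243.0], [758.0, 227.0], [477.0, 264.0]]
  wood (298, 227, 87, 77) ((623.500732421875, -51.846343994140625), (237.44386291503906, 170.29200744628906), 82.9395523071289) [[524.0, -159.0], [693.0, -180.0], [723.0, 56.0], [554.0, 76.0]]
  wood (276, 220, 86, 67) ((572.0781860351562, -67.38892364501953), (199.40135192871094, 158.55596923828125), 82.8856201171875) [[481.0, -157.0], [638.0, -176.0], [663.0, 22.0], [506.0, 41.0]]
  wood (357, 201, 18, 17) ((506.26788330078125, 124.89323425292969), (50.17757797241211, 62.430423736572266), 59.52164077758789) [[467.0, 119.0], [520.0, 87.0], [546.0, 131.0], [492.0, 162.0]]
top0 board ((583.3828125, 11.947036743164062), (474.0361633300781, 283.9765625), 82.47738647460938) [[412.0, -204.0], [693.0, -242.0], [755.0, 228.0], [474.0, 266.0]]
  wood (286, 189, 17, 13) ((500.0553894042969, 127.67095947265625), (49.26764678955078, 48.31583023071289), 59.419654846191406) [[467.0, 119.0], [508.0, 94.0], [533.0, 137.0], [492.0, 161.0]]
  wood (308, 162, 6, 23) ((589.9682006835938, 65.31967163085938), (15.844523429870605, 84.56372833251953), 86.20246124267578) [[547.0, 60.0], [632.0, 55.0], [633.0, 70.0], [548.0, 76.0]]
  wood (318, 157, 56, 44) ((566.7001342773438, -64.58242797851562), (198.33685302734375, 149.5796356201172), 82.77003479003906) [[480.0, -154.0], [628.0, -172.0], [653.0, 24.0], [505.0, 43.0]]
  wood (312, 142, 63, 16) ((679.2965087890625, -56.85693359375), (232.9884033203125, 58.16437530517578), 89.6306381225586) [[649.0, -173.0], [708.0, -174.0], [709.0, 59.0], [651.0, 60.0]]
```

View pics/s1.png

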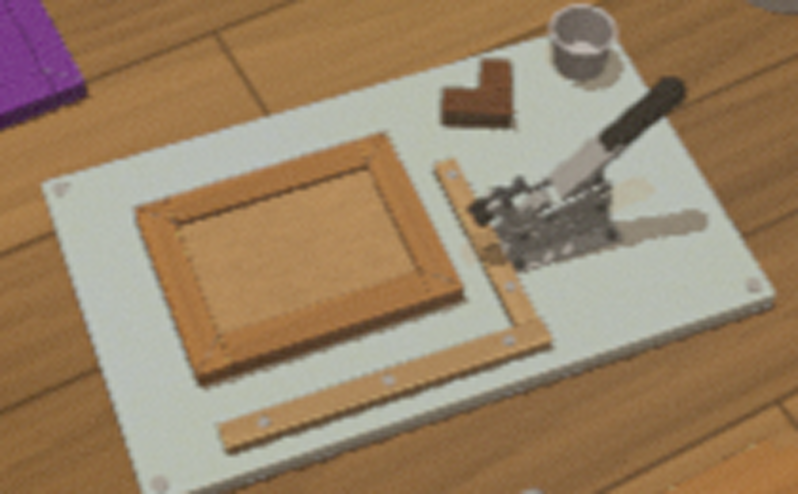

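Crop: the frame's corners are at about (137,207), (385,135), (463,297) and (200,383). The handle end is at crop (672,90), which is image (417,209). The far fence runs (222,440)–(550,335), and the left fence (440,165)–(520,330).

Emit:
apply_moves:
  rows: [-32,-44,0,0,0,-0.04,-65,-89,0,0,0,-0.08,-97,-133,0,0,0,-0.12,-130,-178,0,0,0,-0.16,-162,-222,0,0,0,-0.207,-195,-267,0,0,0,-0.207,-227,-311,0,0,0,-0.207,-260,-356,0,0,0,-0.207,-292,-400,0,0,0,-0.207,-325,-444,0,0,0,-0.207]
  grip: 0

```text
t: 1.35
eef_pos: [0.4003, 0.1549, 0.2313]
eef_rot: [0.0, 0.066, 0.998, 0.0]
ft_force: [1.2, 0.1, -0.4]
opening: 1.001
grip_force: 0.0
```

```bash
cat >> h.py <<'E'
from scipy.spatial.transform import Rotation as Ro
yaw=np.radians(-7.6); O=np.array([.6045,.0088,0]); RJ=Ro.from_euler('z',yaw).as_matrix()
def jw(p): return O+RJ@np.array(p)
def wj(p): return RJ.T@(np.array(p)-O)
def go(p): # remaining shift in tool axes (mm) to jig point p (m)
    s=ctrl.sense(); w,x,y,z=s['eef_rot']; R=Ro.from_quat([x,y,z,w]).as_matrix()
    print('t',round(s['t'],2),'jig tcp',(wj(s['eef_pos'])*1000).round(1),'F',np.round(s['ft_force'],1),'shift',(R.T@(jw(p)-s['eef_pos'])*1000).round(1),'yerr deg',np.degrees(np.arctan2(R[1,1],R[0,1])-yaw).round(2)-90)
E
python3 - <<'E'
from h import *
go([-.134,-.078,.012])
c=load('scene0')
for u,v in((417,209),(413,214),(402,223)):
    for z in(.162,.14,.12): print(u,v,z,(wj(onz(c,u,v,z))*1000).round(1))
for x in (-.015,.01,.035): print(x,[np.round(proj(load(n),jw([x,.188,.162])),1) for n in('scene0','top0')],[np.round(proj(load(n),jw([x,.091,.068])),1) for n in('scene0','top0')])
E
```

```text
t 1.35 jig tcp [-221.7  117.8  231.3] F [ 1.2  0.1 -0.4] shift [ -87.7 -195.8  219.3] yerr deg 0.0
417 209 0.162 [ 25.8 177.5 162. ]
417 209 0.14 [ 11.1 188.9 140. ]
417 209 0.12 [ -2.3 199.2 120. ]
413 214 0.162 [ 36.9 160.2 162. ]
413 214 0.14 [ 22.5 171.2 140. ]
413 214 0.12 [  9.4 181.1 120. ]
402 223 0.162 [ 53.2 120.8 162. ]
402 223 0.14 [ 39.1 130.9 140. ]
402 223 0.12 [ 26.3 140.  120. ]
-0.015 [array([413.3, 196.7]), array([270.3, 158.3])] [array([376.9, 228.1]), array([300.5, 167.9])]
0.01 [array([417.8, 203.5]), array([271.3, 151.2])] [array([380.7, 235.1]), array([301.3, 161.3])]
0.035 [array([422.3, 210.5]), array([272.4, 144.1])] [array([384.6, 242.2]), array([302.2, 154.7])]
```

Emit:
apply_moves:
  rows: [-22,-49,0,0,0,0,-44,-98,0,0,0,0,-66,-147,10,0,0,0,-88,-196,30,0,0,0,-88,-196,80,0,0,0,-88,-196,130,0,0,0,-88,-196,175,0,0,0,-88,-196,205,0,0,0,-88,-196,217,0,0,0,-88,-196,217,0,0,0]

```text
t: 2.6
eef_pos: [0.4608, -0.0493, 0.0133]
eef_rot: [-0.001, 0.066, 0.998, 0.0]
ft_force: [0.4, -0.0, 1.3]
opening: 1.002
grip_force: 0.0
```

Run:
```python
from h import *
go([-.134+.03,-.078,.012])
c=cap('wrist','w1');cap('scene','s2');cap('top','t2')
```

```text
t 2.6 jig tcp [-134.8  -76.6   13.3] F [ 0.4 -0.   1.3] shift [-30.8  -1.4   1.3] yerr deg 0.0
```

View pics/s2.png

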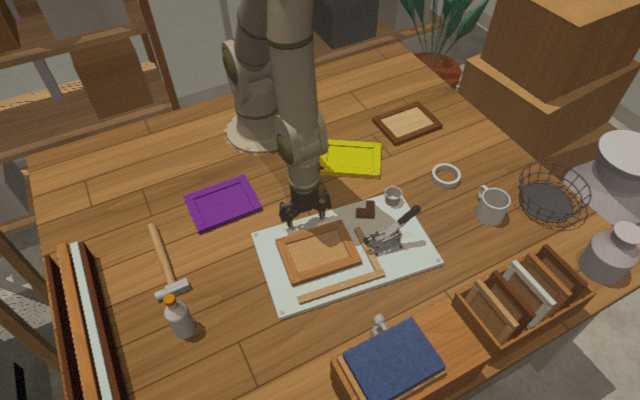

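The fingers stand on the board just short of the frame's near side (around (305,210)). Nothing has been disturbed. Next I push along jig +x.

Emit:
apply_moves:
  rows: [-8,0,0,0,0,0,-14,0,0,0,0,0,-20,0,0,0,0,0,-25,0,0,0,0,0,-30,0,0,0,0,0,-35,0,0,0,0,0,-40,0,0,0,0,0,-45,0,0,0,0,0,-50,0,0,0,0,0,-54,0,0,0,0,0]

```text
t: 4.0
eef_pos: [0.5154, -0.0565, 0.0143]
eef_rot: [0.0, 0.066, 0.998, 0.0]
ft_force: [-1.3, -1.2, 0.2]
opening: 1.001
grip_force: 0.6
```

Emit:
apply_moves:
  rows: [-1,0,0,0,0,0,-1,0,0,0,0,0,-2,0,0,0,0,0,-2,0,0,0,0,0,-3,0,0,0,0,0,-3,0,0,0,0,0,-4,0,0,0,0,0,-4,0,0,0,0,0,-4,0,0,0,0,0,-4,0,0,0,0,0]

```text
t: 5.25
eef_pos: [0.519, -0.057, 0.0143]
eef_rot: [0.0, 0.066, 0.998, 0.0]
ft_force: [-0.9, 0.3, 0.1]
opening: 1.0
grip_force: 0.4
```

Emit:
apply_moves:
  rows: [-1,0,0,0,0,0,-1,0,0,0,0,0,-2,0,0,0,0,0,-2,0,0,0,0,0,-3,0,0,0,0,0,-3,0,0,0,0,0,-4,0,0,0,0,0,-4,0,0,0,0,0,-5,0,0,0,0,0,-5,0,0,0,0,0]

```text
t: 6.5
eef_pos: [0.5196, -0.0572, 0.0141]
eef_rot: [-0.004, 0.066, 0.998, -0.0]
ft_force: [-12.5, 1.9, 9.8]
opening: 1.002
grip_force: 6.1
```

Run:
```python
from h import *
go([-.08,-.078,.012]); c=cap('scene','s3');cap('top','t3')
a=cv2.resize(c['image'][185:315,240:450,::-1],None,fx=3.8,fy=3.8,interpolation=cv2.INTER_CUBIC);cv2.imwrite('pics/s3c.png',a)
```

```text
t 6.5 jig tcp [-75.4 -76.7  14.1] F [-12.5   1.9   9.8] shift [ 4.5 -1.3  2.1] yerr deg 0.01999999999999602
```

View pics/s3c.png

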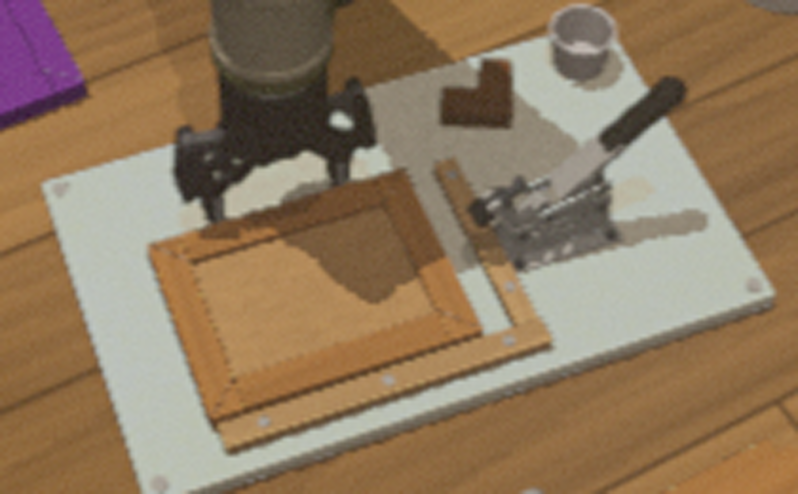

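The frame now lies flush along the far fence. The left gap is still there (crop around (490,300)). I back off, rise, and go round to the right side with the fingers shut.

Emit:
apply_moves:
  rows: [15,0,0,0,0,0,25,0,0,0,0,0,25,0,-35,0,0,0,25,0,-70,0,0,0,15,-30,-75,0,0,0,-5,-60,-75,0,0,0,-30,-90,-75,0,0,0,-55,-115,-75,0,0,0,-82,-136,-75,0,0,0,-82,-136,-75,0,0,0]
  grip: 1

```text
t: 7.85
eef_pos: [0.5886, -0.2057, 0.0892]
eef_rot: [0.001, 0.068, 0.998, -0.001]
ft_force: [-0.6, -0.7, -0.5]
opening: 0.002
grip_force: 0.0
```

Run:
```python
from h import *
go([.01,-.212,.026]); print(ctrl.sense()['opening'])
```

```text
t 7.85 jig tcp [  12.6 -214.8   89.2] F [-0.6 -0.7 -0.5] shift [ 2.8  2.8 63.2] yerr deg -0.1700000000000017
0.0020931106741987437
```

Emit:
apply_moves:
  rows: [2,0,30,0,0,0,2,0,55,0,0,0,2,0,63,0,0,0,2,0,63,0,0,0,2,8,63,0,0,0,2,15,63,0,0,0,2,21,63,0,0,0,2,26,63,0,0,0,2,31,63,0,0,0,2,36,63,0,0,0]

```text
t: 9.1
eef_pos: [0.5901, -0.168, 0.0267]
eef_rot: [0.0, 0.067, 0.998, -0.0]
ft_force: [-0.1, -5.4, 5.6]
opening: 0.003
grip_force: 3.1
```

Emit:
apply_moves:
  rows: [0,1,0,0,0,0,0,2,0,0,0,0,0,3,0,0,0,0,0,4,0,0,0,0,0,5,0,0,0,0,0,6,0,0,0,0,0,7,0,0,0,0,0,8,0,0,0,0,0,9,0,0,0,0,0,9,0,0,0,0]

```text
t: 10.35
eef_pos: [0.5913, -0.1596, 0.0267]
eef_rot: [0.0, 0.067, 0.998, -0.001]
ft_force: [-1.2, -5.2, 6.6]
opening: -0.001
grip_force: 3.6
```

Run:
```python
from h import *
go([.01,-.1695,.026])
```

```text
t 10.35 jig tcp [   9.2 -168.7   26.7] F [-1.2 -5.2  6.6] shift [-0.8 -0.8  0.7] yerr deg -0.0799999999999983
```

Emit:
apply_moves:
  rows: [0,1,0,0,0,0,0,1,0,0,0,0,0,2,0,0,0,0,0,2,0,0,0,0,0,3,0,0,0,0,0,3,0,0,0,0,0,4,0,0,0,0,0,4,0,0,0,0,0,5,0,0,0,0,0,5,0,0,0,0]

```text
t: 11.6
eef_pos: [0.5913, -0.1591, 0.0268]
eef_rot: [0.0, 0.069, 0.998, -0.003]
ft_force: [-1.8, -17.0, 4.2]
opening: 0.0
grip_force: 9.1
```

Run:
```python
from h import *
go([.01,-.1695,.026]);c=cap('scene','s4');cap('top','t4')
a=cv2.resize(c['image'][185:315,240:450,::-1],None,fx=3.8,fy=3.8,interpolation=cv2.INTER_CUBIC);cv2.imwrite('pics/s4c.png',a)
```

```text
t 11.6 jig tcp [   9.1 -168.1   26.8] F [ -1.8 -17.    4.2] shift [-0.9 -1.4  0.8] yerr deg -0.29000000000000625
```

View pics/s4c.png

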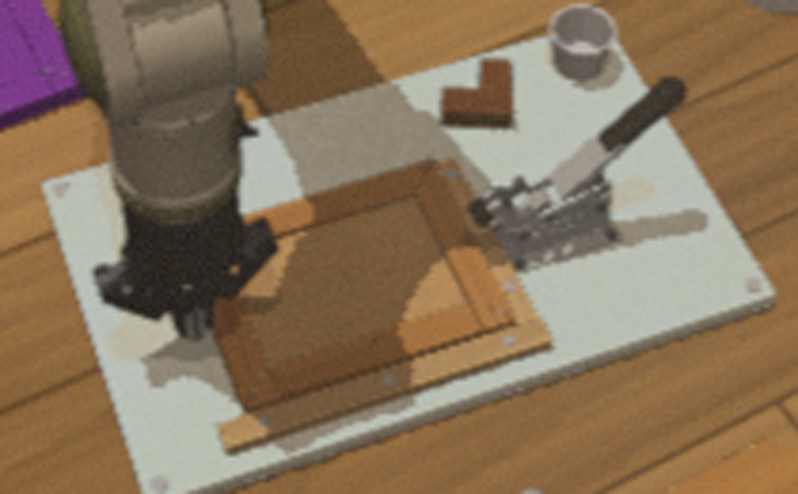

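It reads home: the force rose to 17 N and stayed there, and the frame's left side lies along the left fence. I retreat upwards, then check the seams with a clear view.

Emit:
apply_moves:
  rows: [0,-15,0,0,0,0,0,-30,0,0,0,0,0,-30,-50,0,0,0,0,-30,-100,0,0,0,0,-30,-150,0,0,0,0,-30,-200,0,0,0,0,-30,-215,0,0,0,60,-30,-215,0,0,0,110,-30,-215,0,0,0,110,-30,-215,0,0,0]

```text
t: 12.95
eef_pos: [0.4745, -0.1683, 0.2406]
eef_rot: [-0.002, 0.067, 0.998, 0.0]
ft_force: [0.4, 0.3, 0.8]
opening: -0.002
grip_force: 0.0
```

Run:
```python
from h import *
go([.015,.175,.19]);t=cap('top','t5');c=cap('scene','s5')
for x in(85.,):
  for nm,im in(('s',c),('t',t)):
    print(nm,{k:np.round(proj(im,jw(p)),1).tolist() for k,p in dict(home_far_left_top=[.085,.045,.038],home_far_right=[.085,-.155,.038],near_left=[-.065,.045,.038],near_right=[-.065,-.155,.038],fcorner30=[.085,.045,.03]).items()})
a=cv2.resize(c['image'][190:300,265:430,::-1],None,fx=4.8,fy=4.8,interpolation=cv2.INTER_CUBIC);cv2.imwrite('pics/s5c.png',a)
```

```text
t 12.95 jig tcp [-105.5 -192.8  240.6] F [0.4 0.3 0.8] shift [-120.4  367.9   50.2] yerr deg -0.04999999999999716
s {'home_far_left_top': [375.7, 268.3], 'home_far_right': [304.2, 291.7], 'near_left': [353.9, 225.7], 'near_right': [286.7, 246.0], 'fcorner30': [375.5, 269.9]}
t {'home_far_left_top': [316.6, 145.3], 'home_far_right': [369.6, 151.5], 'near_left': [311.6, 184.4], 'near_right': [365.4, 190.8], 'fcorner30': [316.6, 146.0]}
```

View pics/s5c.png

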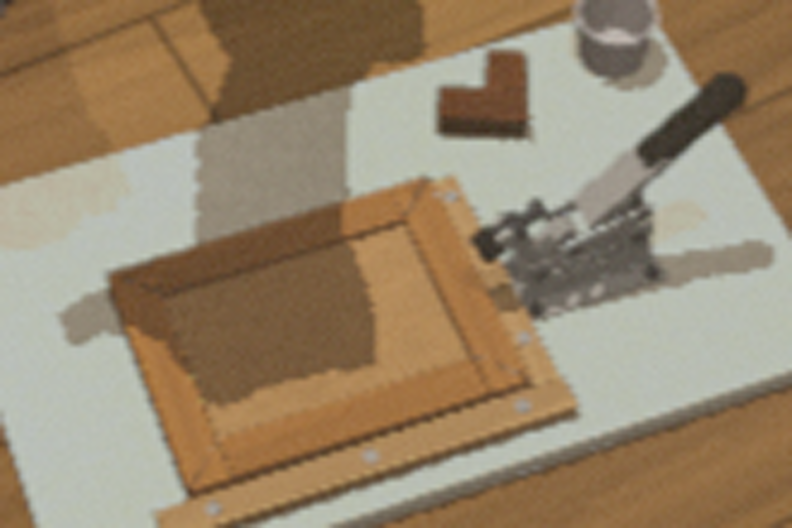

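The frame is flush along both fences: its corner shows at crop (530,382) against a predicted (531,376), and the other corners have the same small offset. The handle's grip centre is at crop (692,118). Next I refine the clamp's x with the dark grip mask in both views.

Run:
```python
from h import *
for n,roi in(('s5',(385,195,425,225)),('t5',(262,140,296,170)),('t0','')):
    if n=='t0': c=load('top0'); roi=(262,140,296,170)
    else: c=load(n)
    x0,y0,x1,y1=roi
    m=(c['image'].max(2)<70).astype(np.uint8); R=np.zeros_like(m);R[y0:y1,x0:x1]=1; m&=R
    k,l,st,ce=cv2.connectedComponentsWithStats(m); i=1+st[1:,4].argmax()
    print(n,st[i],ce[i].round(1),{x:np.round(proj(c,jw([x/1000,.161,.136])),1).tolist() for x in(5,15,25)})
```

```text
s5 [398 206  22  18 137] [409.3 214.5] {5: [406.3, 211.1], 15: [408.0, 213.9], 25: [409.7, 216.7]}
t5 [273 149  16   8  63] [280.2 152.1] {5: [279.9, 155.5], 15: [280.3, 152.7], 25: [280.7, 150.0]}
t0 [273 149  16   8  62] [280.2 152.1] {5: [279.9, 155.5], 15: [280.3, 152.7], 25: [280.7, 150.0]}
```

Emit:
apply_moves:
  rows: [-20,40,0,0,0,0,-40,90,0,0,0,0,-60,140,0,0,0,0,-80,190,0,0,0,0,-100,240,0,0,0,0,-120,290,0,0,0,0,-120,330,0,0,0,0,-120,360,0,0,0,0,-120,366,0,0,0,0,-120,366,0,0,0,0]

```text
t: 14.3
eef_pos: [0.6465, 0.178, 0.2405]
eef_rot: [-0.0, 0.066, 0.998, -0.0]
ft_force: [-0.6, -1.0, 0.3]
opening: 0.001
grip_force: 0.0
```

Run:
```python
from h import *
go([.015,.175,.17]);cap('wrist','w6')
```

```text
t 14.3 jig tcp [ 19.2 173.3 240.5] F [-0.6 -1.   0.3] shift [ 4.2  1.8 70.5] yerr deg 0.010000000000005116
```

View pics/w6.png

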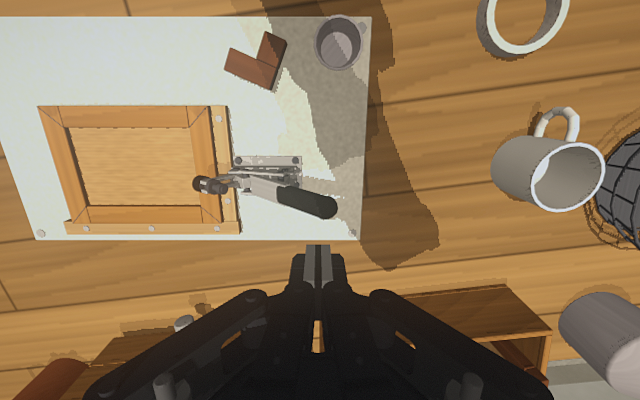

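The wrist view shows the frame flush in the corner, and the handle end at (320,205) just ahead of the fingers. I shift slightly and press down.

Emit:
apply_moves:
  rows: [3,-4,30,0,0,0,3,-4,60,0,0,0,3,-4,70,0,0,0,3,-4,75,0,0,0,3,-4,80,0,0,0,3,-4,86,0,0,0,3,-4,92,0,0,0,3,-4,98,0,0,0,3,-4,104,0,0,0,3,-4,110,0,0,0]

```text
t: 15.6
eef_pos: [0.6429, 0.1748, 0.1314]
eef_rot: [0.0, 0.066, 0.998, 0.0]
ft_force: [0.2, 1.0, 1.2]
opening: -0.002
grip_force: 0.8
```

Run:
```python
from h import *
go([.016,.17,.086]);c=cap('scene','s7')
a=cv2.resize(c['image'][150:300,280:480,::-1],None,fx=3.8,fy=3.8,interpolation=cv2.INTER_CUBIC);cv2.imwrite('pics/s7c.png',a)
```

```text
t 15.6 jig tcp [ 16.1 169.6 131.4] F [0.2 1.  1.2] shift [ 0.2  0.4 45.4] yerr deg -0.010000000000005116
```

View pics/s7c.png

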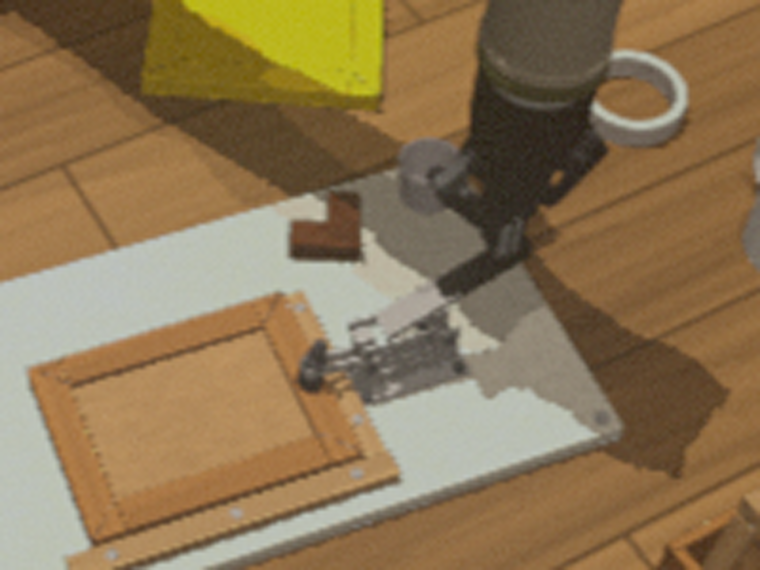

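The handle is going down under the finger (crop (500,250)), and the spindle is nearing the frame's left side at (310,370). I keep pressing.

Emit:
apply_moves:
  rows: [0,0,5,0,0,0,0,0,10,0,0,0,0,0,14,0,0,0,0,0,18,0,0,0,0,0,22,0,0,0,0,0,26,0,0,0,0,0,30,0,0,0,0,0,33,0,0,0,0,0,36,0,0,0,0,0,38,0,0,0]

```text
t: 16.9
eef_pos: [0.6425, 0.1745, 0.0929]
eef_rot: [-0.0, 0.066, 0.998, -0.0]
ft_force: [-0.1, 0.7, -0.9]
opening: -0.002
grip_force: 0.0
```

Emit:
apply_moves:
  rows: [0,0,1,0,0,0,0,0,2,0,0,0,0,0,3,0,0,0,0,0,4,0,0,0,0,0,5,0,0,0,0,0,6,0,0,0,0,0,6,0,0,0,0,0,6,0,0,0,0,0,6,0,0,0,0,0,6,0,0,0]

```text
t: 18.15
eef_pos: [0.6426, 0.1747, 0.0873]
eef_rot: [0.0, 0.066, 0.998, 0.0]
ft_force: [-0.5, 0.3, -0.0]
opening: -0.001
grip_force: 0.0
```

Emit:
apply_moves:
  rows: [0,0,-10,0,0,0,0,0,-40,0,0,0,0,0,-80,0,0,0,0,0,-120,0,0,0,0,0,-150,0,0,0,40,20,-160,0,0,0,90,30,-160,0,0,0,140,40,-160,0,0,0,170,40,-160,0,0,0,170,40,-160,0,0,0]

```text
t: 19.4
eef_pos: [0.4774, 0.2375, 0.2483]
eef_rot: [0.0, 0.065, 0.998, 0.0]
ft_force: [0.4, -1.1, 0.2]
opening: -0.0
grip_force: 0.0
```

Run:
```python
from h import *
c=cap('scene','s8')
for k,p in dict(end_locked=[.016,.202,.081],end_open=[.016,.188,.162],tip=[.016,.032,.04]).items(): u,v=proj(c,jw(p)); print(k,((u-265)*4.8,(v-190)*4.8))
a=cv2.resize(c['image'][190:300,265:430,::-1],None,fx=4.8,fy=4.8,interpolation=cv2.INTER_CUBIC);cv2.imwrite('pics/s8c.png',a)
```

```text
end_locked (np.float64(738.7341504717001), np.float64(156.05600890007662))
end_open (np.float64(738.4100487553993), np.float64(72.76114674262116))
tip (np.float64(460.7491090788922), np.float64(282.7110185382024))
```

View pics/s8c.png

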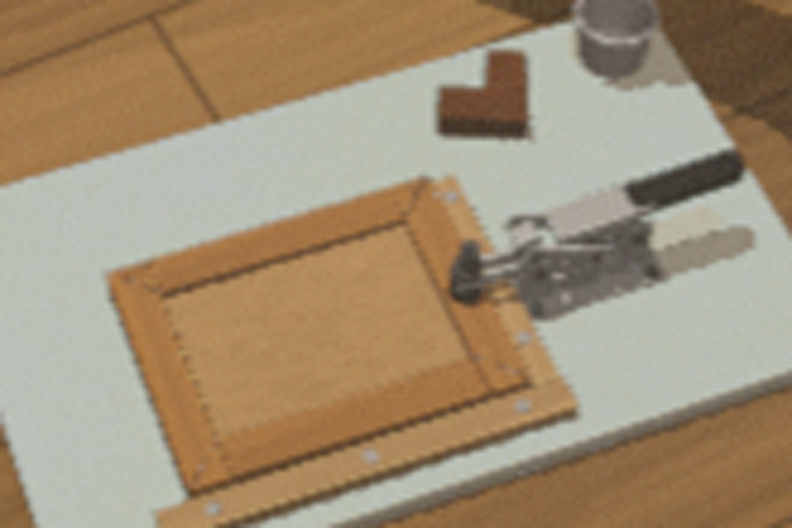

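The handle end is at crop (738,160), matching the locked prediction of (739,156). The rubber tip is on the frame at (465,285), the frame is still flush, and the arm is clear of everything.

```bash
python3 -c "
from cell import ctrl; print(ctrl.finish_job())"
```

```text
the job is handed in; nothing more can be done
None
```

The frame sits snug in the corner of both fences and the toggle clamp is locked with its rubber tip on it, as seen in the last camera view; I handed the job in at about 19.5 s on the robot's clock, but the hand-in returned no verdict.

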